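# Close and bolt the sample chest

## Robot

A 6-joint arm with a two-finger parallel gripper is mounted at the origin on a cart in front of the work surface, level with it; the furniture and walls round the work are solid. World frame = base frame: x ahead of the robot, y to its left, z up, the work surface at z = 0. Lengths are in mm, angles in rad, forces in N, time in s.
With the tool pointing down it reaches from about 300 to 775 mm from the base axis. Payload 14.6 kg.
Tool frame: the origin (TCP) lies on the centre line of the jaws, within the pads' length; the fingertips stand 8 mm ahead of it and the grasp point (between the pads) lies 11 mm behind it; z points along the fingers, y is the direction in which the jaws open and shut (so a half turn about z gives the same grasp; the last joint's range is limited). The gripper opens to 94 mm and grips with 3 to 60 N. Pads are 16 mm wide; open, the fingers measure 119 mm over their backs; the gripper's body (75 mm by 177 mm) begins 78 mm behind the grasp point.
Start: joints at [1.109, 0.3, 1.521, -0, 1.321, -0.067], TCP at [211.539, 507.681, 213.446] pointing down, gripper open.
Joint ranges: [-3.03, 3.03], [-0.79, 2.21], [0.23, 2.52], [-1.04, 4.18], [0, 3.07], [-2.55, 2.55]. Speed limits (rad/s): [2.22, 2.22, 2.57, 3.14, 3.14, 3.14].

## Interface

Orientations are given as [roll, pitch, yaw] about the fixed x, y, z axes, in that order (R = Rz(yaw) Ry(pitch) Rx(roll)).
In Python, from cell import read_state, cams, manip gives the robot as it stands.
- The arm moves only by the shell command python3 -m handwheel 'ROWS' [OPENING] [FORCE]. ROWS is JSON, a list of rows, each a list of 4 numbers: the shift along the tool's x, y, z in m, then the turn about the tool's z in degrees. In form: [[dx, dy, dz, turn], ...]. A call has 1 to 5 rows; each row is the pose to reach, as a shift and turn from the pose measured when the call began, along the tool's axes at that moment; what a row does not reach only later rows make up. A row lasts 1/8 s, in which the tool goes at most 62.5 mm and 10.7 degrees, less where a joint would pass 70% of its speed; a pose out of reach is approached as far as the arm can. A call with a gripper value outside its range is refused whole. OPENING is the closure, from 0 (fully open) to 1 (shut), set as the call begins (- or left out, the last holds). The fingers move at their own pace and stop on an object; FORCE is the grip in N (left out, the last holds). Time passes only in rows, so rows that repeat a pose let the fingers close. It gives the time, the measured TCP pose, the force and the opening at its end, in the units of the state.
- read_state(): the state, without advancing time (a new reading comes with each control period).
- cams.camera(name): name is "side" or "top" or "wrist"; returns the picture (480x640x3 uint8, red, green, blue); there is no depth.
- cams.get_calibration(name): a dict with "vertical_fov" (degrees; the focal length in pixels is half the picture's height over the tangent of half this angle, whatever the lens; pixels are square), "cx", "cy" (the principal point, pixels), "R" (3x3) and "t" (3): a world point X has camera coordinates R X + t. Camera axes: x right, y down, z forward; pixel columns grow to the right and rows downward; lengths in mm; the calibration is good to about 2 mm. A picture is of the moment at which its call begins: read the wrist's pose just before it. get_calibration takes no time and is no camera call; for the wrist camera it gives the pose at the moment of the call.
- manip.sign_off(): hands the job in, once; it reports no verdict.
The state is a dict: "clock": time; "joints": joint angles; "qd": joint speeds; "effort": joint torques, N m; "eef_pos": TCP position; "eef_rot": TCP orientation; "wrist_force": force on the tool from outside, world axes, zero at the start; "moment": the same for the moment, N m; "finger_gap": finger opening in mm.
Only numpy, scipy, OpenCV 4.12 (cv2) and the standard library are available. Lean on these libraries where they do the work, as an engineer would, in place of code of your own. Each camera call takes 0.05 s, during which the arm holds its last target. There are 200 camera calls.

## Task

The sample chest on the bench is packed: press its lid down onto the seal and bolt it shut. Lift the bolt's handle out of the notch it lies in, slide the bolt home through the staple on the lid, feel for the second notch and put the handle fully down in it, without forcing the bolt and without disturbing the things standing round about.

Things in the scene. Friction and masses are not known exactly. Their poses are not given: they have to be found in the camera images.
- chest: White sample chest, 220 deep (x) x 360 wide (y) x 98 mm high, immovable; origin at the centre of its underside; front faces its -x, z up. From the seam at y = -10 mm to its +y end the top is the lid; the rest is a fixed deck, top at z = 98 mm, that carries the barrel bolt. The bolt's axis runs along y at x = -35, z = 119 mm, through two barrels that hold it.
- lid (a joint): Lid angle, rad: 0 = shut flat; grows as the front edge rises. A stiff hinge holds it where it is left. Pushed down, it rests on a springy rubber seal with its front 2 to 5 mm proud (below 0.03 rad): 8 N, 155 mm from the hinge line, seats it there. The bolt's tapered nose draws it down the rest of the way; a lid left higher blocks the nose.
- lid_hinge (a point): Middle of the lid's hinge line, which runs along the chest's y at the back, 94 mm above the chest's underside. The lid is 8 mm thick, this line at mid thickness, reaches 212 mm forward of it and 94 mm to either side.
- staple (a point): Staple on the lid's top beside the seam, a steel bridge that the bolt passes through: this point is the middle of its floor (12 mm long in y), 7 mm below the bolt's axis when the lid is fully shut and 1 to 3 mm higher when it rests on its seal.
- handle (a joint): Angle of the bolt's handle about the bolt's axis, rad: 0 = level to the front, fully down in a notch; grows as the knob is lifted up and back, to 1.45. Above 0.72 its stem clears everything; between the notches it comes down only to about 0.5, where the stem lies on the guide's edge. It stays where it is left (0.5 N at the knob moves it). Stem on the edge: 1 N down on the knob loads it with 2.5 N.
- first_notch (a point): First notch of the steel guide before the bolt, x = -51 to -57, y = -105 mm in the chest, edge 7 mm above the axis; the point is at axis height. Notches are open at the top, 11 mm wide for the 7 mm stem. The second is in a catch plate screwed to the guide through slots: it lies 36 to 50 mm further to the chest's +y, must be felt for; the wall beyond it is 3 mm higher.
- knob (a point): Centre of the steel ball knob, 16 mm across, at the end of the handle, 55 mm from the bolt's axis on a flat stem 7 mm wide and 6 thick. With the handle down it is 21 mm above the deck, free on both sides; best pinched from above along the chest's y: firmly (12 N or more) to slide the bolt, lightly (about 5 N) to let it turn between the fingers.
- bolt: The bolt: steel rod 12 mm across, 154 mm long, nose tapered over 16 mm. Origin at the tip of the nose, on the axis: at y = -18 mm in the chest when drawn back; it slides up to 53 mm to the chest's +y. It drags with some 3 N, up to 10 N while its nose draws the lid down (15 to 35 mm). It is bent by more than 35 N against guide, catch or staple.
- tube_rack: Bystander: two-row rack of capped tubes, 54 x 191 x 96 mm, origin at the centre of its underside. Leave alone.
- lab_timer: Bystander: small white timer, 48 x 70 x 56 mm, origin at the centre of its underside. Leave alone.
- sample_6: Bystander: lidded sample pot, 41 mm across, 59 mm high, origin at the centre of its underside. Leave alone.
- micropipette: Bystander: micropipette lying on the bench, 233 mm long, origin at the centre of its underside. Leave alone.

How it is judged:
By the outcome, as a careful person would: the job done as asked, in the order asked, and still so for the second after the job is handed in, with the robot touching nothing.
It also fails if it takes over 72 s, if anything falls off the work surface, if the arm or the gripper's body presses on something with over 40 N, if the wrist force passes 120 N, or if a joint passes its speed limit or range.

## Working session

There is one attempt and no reset: what is moved stays moved. The work goes in short steps, Python scripts to look and compute and a shell command to move; the robot and the scene stay as the last step left them, time stands still between calls to the robot, and variables do not carry over. Pictures are saved under pics/ and viewed, about 8 in all and at most 12, crops included, and the job is handed in when it is done.

```bash
mkdir -p pics
python3 - <<'E'
from cell import read_state, cams
import cv2, numpy as np
s=read_state(); print(s)
for n in ("side","top"):
    im=cams.camera(n); cv2.imwrite(f"pics/{n}0.png",im[:,:,::-1]); c=cams.get_calibration(n); print(n,c)
E
```

```text
{'clock': 0.0, 'joints': array([ 1.10938045e+00,  3.00477984e-01,  1.52157947e+00,  9.72152209e-07,
        1.32068452e+00, -6.66142659e-02]), 'qd': array([-0.00039624, -0.00042775, -0.00076848, -0.00126114, -0.00183338,
        0.00207569]), 'effort': array([-7.10666809e-04, -5.31784666e+01, -3.52735770e+01,  7.07986252e-02,
        2.43898766e-02, -5.03134046e-06]), 'eef_pos': array([211.44229756, 507.46237307, 212.88322915]), 'eef_rot': array([-3.14044595e+00, -7.74435202e-05,  2.74679076e+00]), 'wrist_force': array([-0.3848686 , -0.29485187,  0.79317033]), 'moment': array([-0.04876657, -0.00769141, -0.01077064]), 'finger_gap': 93.8058567171588}
side {'vertical_fov': 47.08880379104737, 'cx': 313.68676135516534, 'cy': 237.6355255034891, 'R': array([[ 0.89023855, -0.45476463,  0.02577695],
       [-0.13821567, -0.32362471, -0.93603604],
       [ 0.43401814,  0.82973259, -0.35095879]]), 't': array([-511.26427172,  128.77611568, 1073.73029649])}
top {'vertical_fov': 53.94785320665477, 'cx': 317.47924907746403, 'cy': 233.51066960982047, 'R': array([[ 0.00236373, -0.99997762, -0.00625859],
       [-0.9842686 , -0.00122084, -0.17667438],
       [ 0.17666279,  0.00657774, -0.98424946]]), 't': array([ -96.90986013,  498.76920786, 1011.35092464])}
```

View pics/side0.png

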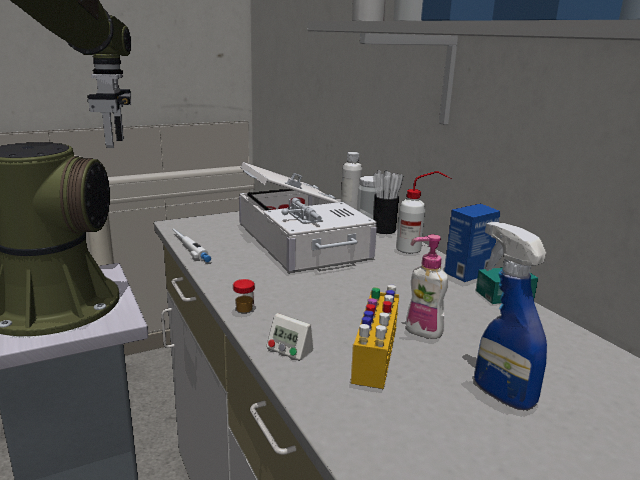

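View pics/top0.png

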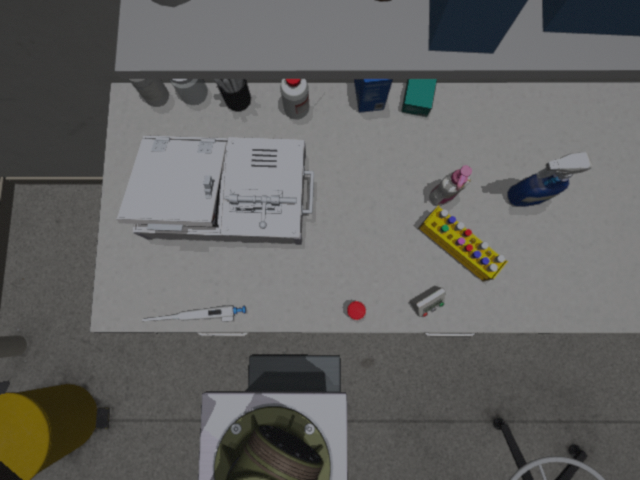

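The side view shows the chest with its lid part open at about (290,215). In the top view the chest spans u 122–312, v 137–242, with the deck to the right and the knob near (263,224). The pipette is in front at (190,314). I'll enlarge the chest.

Run:
```python
import cv2
im=cv2.imread("pics/top0.png")[125:255,115:315]
cv2.imwrite("pics/topcrop.png",cv2.resize(im,None,fx=4,fy=4,interpolation=cv2.INTER_CUBIC))
```

```text
(no output)
```

View pics/topcrop.png

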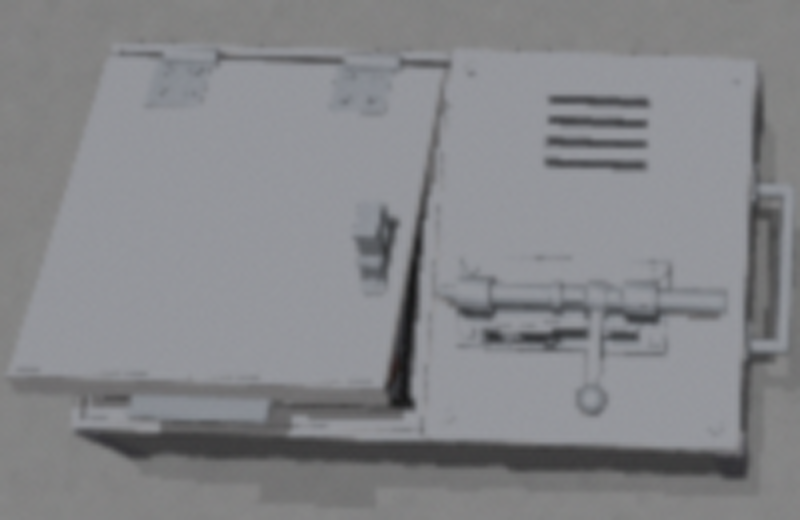

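```bash
cat > h.py <<'E'
import numpy as np, cv2
from scipy.optimize import least_squares
from scipy.spatial.transform import Rotation as Rn
from cell import read_state, cams
def proj(c,X):
    p=np.atleast_2d(X)@np.array(c["R"]).T+c["t"]; f=240/np.tan(np.radians(c["vertical_fov"]/2))
    return p[:,:2]/p[:,2:]*f+[c["cx"],c["cy"]]
def back(c,uv,z):
    R=np.array(c["R"]); f=240/np.tan(np.radians(c["vertical_fov"]/2))
    d=R.T@np.array([(uv[0]-c["cx"])/f,(uv[1]-c["cy"])/f,1]); o=-R.T@c["t"]
    return o+d*(z-o[2])/d[2]
def chest2w(p,X):
    X=np.atleast_2d(X); a=p[2]; return np.c_[p[0]+X[:,0]*np.cos(a)-X[:,1]*np.sin(a),p[1]+X[:,0]*np.sin(a)+X[:,1]*np.cos(a),X[:,2]]
E
python3 - <<'E'
from h import *
c=cams.get_calibration("top")
uv=np.array([[757,60],[742,450],[75,430],[592,400],[437,294],[112,45]])/4+[115-.4,125-.4]
X=np.array([[110,-180,98],[-110,-180,98],[-110,180,98],[-90,-105,119],[-35,-18,119],[110,180,98]])
r=least_squares(lambda p:(proj(c,chest2w(p,X))-uv).ravel(),[500,100,0])
print(r.x,r.fun.reshape(-1,2).round(1)); p=r.x
np.save("chest.npy",p)
print("knob",chest2w(p,[-90,-105,119]),back(c,uv[3],119))
# lid angle: front right corner at crop(388,395) , left (10,380)
s=cams.get_calibration("side")
H=lambda a,y,h=4:[106-212*np.cos(a)-0*np.sin(a),y,94+212*np.sin(a)+0]
for a in np.arange(.05,.5,.05):
    print(round(a,2),((proj(c,chest2w(p,[H(a,-7),H(a,181)]))-[115,125])*4).round(),proj(s,chest2w(p,[H(a,-7),H(a,181)])).round())
E
```

```text
[ 5.95898484e+02  1.16592683e+02 -2.86963366e-02] [[ 0.3 -0.6]
 [ 0.3  0.3]
 [-1.9  0.3]
 [ 1.8  0.6]
 [ 0.7  0.3]
 [-1.2 -1.3]]
knob [[502.92283596  14.21822824 119.        ]] [504.23842099  17.9873764  119.        ]
0.05 [[414. 430.]
 [ 60. 420.]] [[263. 208.]
 [239. 188.]]
0.1 [[410. 425.]
 [ 52. 414.]] [[263. 203.]
 [239. 184.]]
0.15 [[406. 419.]
 [ 44. 408.]] [[264. 199.]
 [239. 181.]]
0.2 [[401. 411.]
 [ 36. 401.]] [[264. 195.]
 [240. 177.]]
0.25 [[397. 403.]
 [ 28. 392.]] [[265. 191.]
 [241. 173.]]
0.3 [[393. 393.]
 [ 20. 382.]] [[266. 187.]
 [242. 169.]]
0.35 [[389. 383.]
 [ 13. 372.]] [[268. 182.]
 [243. 165.]]
0.4 [[385. 371.]
 [  5. 360.]] [[269. 178.]
 [244. 162.]]
0.45 [[381. 358.]
 [ -3. 347.]] [[271. 174.]
 [246. 158.]]
```

The fit gives the chest at about (596, 117), yaw −0.029, and a lid angle of about 0.3 rad. The lid press point, at chest (−49, 50), is roughly (548, 168) in world. I'll go above it with the fingers closed.

```bash
python3 -m handwheel '[[-0.05,-0.02,-0.02,-4],[-0.10,-0.042,-0.037,-9],[-0.15,-0.062,-0.037,-14],[-0.20,-0.083,-0.037,-19],[-0.25,-0.104,-0.037,-21]]' 1 20
python3 -m handwheel '[[0,0,0,0],[0,0,0,0]]'
python3 - <<'E'
from h import *
s=read_state(); print(s["eef_pos"],s["eef_rot"],s["wrist_force"],s["clock"])
T=Rn.from_euler("xyz",s["eef_rot"]).as_matrix()
print((T.T@(np.array([548,168,250])-s["eef_pos"])).round(1))
E
```

```text
clock: 0.72
eef_pos: [403.2, 313.9, 249.9]
eef_rot: [-3.141, -0.001, 3.115]
wrist_force: [0.1, 0.4, 0.7]
finger_gap: 47.2
clock: 0.98
eef_pos: [402.8, 314.1, 249.7]
eef_rot: [-3.14, -0.001, 3.115]
wrist_force: [-0.1, 0.1, -0.5]
finger_gap: 27.6
[402.8496058  314.07478256 249.68620548] [-3.14041228e+00 -1.21264567e-03  3.11459243e+00] [-0.10578235  0.08045431 -0.52063024] 0.975
[-149.  -142.1   -0.3]
```

```bash
python3 -m handwheel '[[-0.04,-0.036,0,0],[-0.08,-0.072,0,0],[-0.12,-0.108,0,0],[-0.149,-0.142,0,0],[-0.149,-0.142,0,0]]' 1
python3 - <<'E'
from h import *
c=cams.get_calibration("wrist"); im=cams.camera("wrist"); cv2.imwrite("pics/w1.png",im[:,:,::-1])
s=read_state(); print(s["eef_pos"],s["wrist_force"],-np.array(c["R"]).T@c["t"]); 
p=np.load("chest.npy"); print(proj(c,chest2w(p,[[-90,-105,119],[-35,-18,119],[-110,-10,98],[110,-10,98]])).round())
E
```

```text
clock: 1.6
eef_pos: [548.6, 167.5, 249.1]
eef_rot: [-3.14, -0.002, 3.113]
wrist_force: [0.6, 0.8, -0.2]
finger_gap: 0.4
[547.83505571 168.65879703 249.22336752] [ 0.3665052   1.08079721 -0.28752516] [481.62430931 170.22780217 418.76705443]
[[150. 190.]
 [251. 250.]
 [260. 166.]
 [269. 374.]]
```

View pics/w1.png

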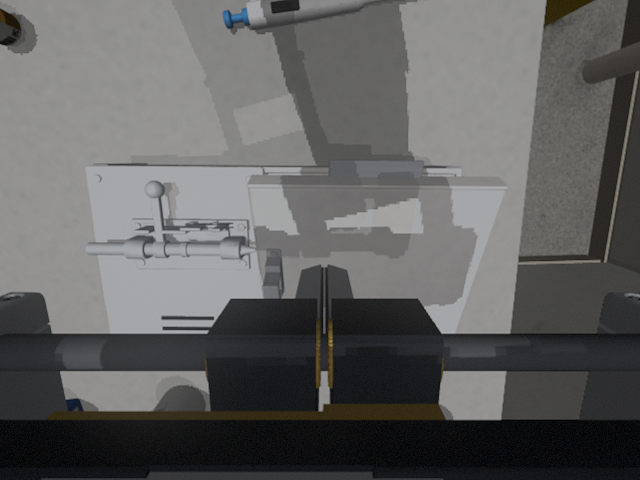

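The wrist view shows the knob at (154,189), the nose tip at (258,250), the deck's front corner at (88,165), the seam at (263,166), the chest's far front corner at (462,168), and the staple at (272,270) just left of the fingertips. I'll refit the chest from these.

Run:
```python
from h import *
c=cams.get_calibration("wrist"); 
for uv,z in [((154.5,189),119),((258,250),119),((88,165),98),((263,166),98),((462,168),98)]: print(uv,back(c,uv,z).round(1))
X=np.array([[-90,-105,119],[-35,-18,119],[-110,-180,98],[-110,-10,98],[-110,180,98]])
uv=np.array([[154.5,189],[258,250],[88,165],[263,166],[462,168]])
r=least_squares(lambda p:(proj(c,chest2w(p,X))-uv).ravel(),np.load("chest.npy")); print(r.x,r.fun.reshape(-1,2).round(1))
s=read_state(); T=Rn.from_euler("xyz",s["eef_rot"]).as_matrix(); print((T.T@([550.,175,168]-s["eef_pos"])).round(1))
```

```text
(154.5, 189) [501.7  19.6 119. ]
(258, 250) [560.1 107.5 119. ]
(88, 165) [479.3 -50.1  98. ]
(263, 166) [484.6 113.5  98. ]
(462, 168) [491.4 299.3  98. ]
[ 5.95460306e+02  1.21613132e+02 -3.15719556e-02] [[ 0.   0.5]
 [-3.  -0.1]
 [-4.9  0.7]
 [ 1.8  0.6]
 [ 6.1 -0.3]]
[-2.2  6.5 81.2]
```

```bash
python3 -m handwheel '[[0,0,0.04,0],[0,0,0.08,0],[0,0,0.088,0],[0,0,0.098,0],[0,0,0.106,0]]'
python3 -m handwheel '[[0,0,0.006,0],[0,0,0.012,0],[0,0,0.018,0],[0,0,0.024,0],[0,0,0.028,0]]'
python3 -m handwheel '[[0,0,0.002,0],[0,0,0.004,0]]'
```

```text
clock: 2.28
eef_pos: [547.9, 169.1, 144.1]
eef_rot: [-3.141, -0.0, 3.115]
wrist_force: [0.1, 0.6, 1.0]
finger_gap: 0.7
clock: 2.9
eef_pos: [547.9, 169.1, 115.6]
eef_rot: [-3.141, -0.001, 3.115]
wrist_force: [0.0, -0.3, 0.9]
finger_gap: 0.3
clock: 3.15
eef_pos: [547.9, 169.0, 111.5]
eef_rot: [-3.141, -0.0, 3.115]
wrist_force: [-0.8, -0.4, 0.2]
finger_gap: 0.7
```

```bash
for i in 1; do python3 -m handwheel '[[0,0,0.0015,0],[0,0,0.003,0]]'; python3 -m handwheel '[[0,0,0.001,0],[0,0,0.002,0]]';python3 -m handwheel '[[0,0,0.001,0],[0,0,0.001,0]]'; done
python3 - <<'E'
from h import *
im=cams.camera("wrist"); cv2.imwrite("pics/w2.png",im[:,:,::-1])
print(read_state()["effort"])
E
```

```text
clock: 3.4
eef_pos: [547.9, 169.0, 108.7]
eef_rot: [-3.141, -0.0, 3.115]
wrist_force: [-3.3, -0.2, 4.9]
finger_gap: 0.5
clock: 3.65
eef_pos: [547.8, 169.1, 107.2]
eef_rot: [-3.141, -0.0, 3.115]
wrist_force: [-4.9, -0.5, 9.0]
finger_gap: 0.4
clock: 3.9
eef_pos: [547.8, 169.1, 106.8]
eef_rot: [-3.141, -0.0, 3.115]
wrist_force: [-5.6, -0.9, 8.7]
finger_gap: 0.6
[-2.34027011e-01 -5.44786119e+01 -3.12638891e+01 -2.24776048e-02
 -1.30301010e+00 -3.95392408e-04]
```

View pics/w2.png

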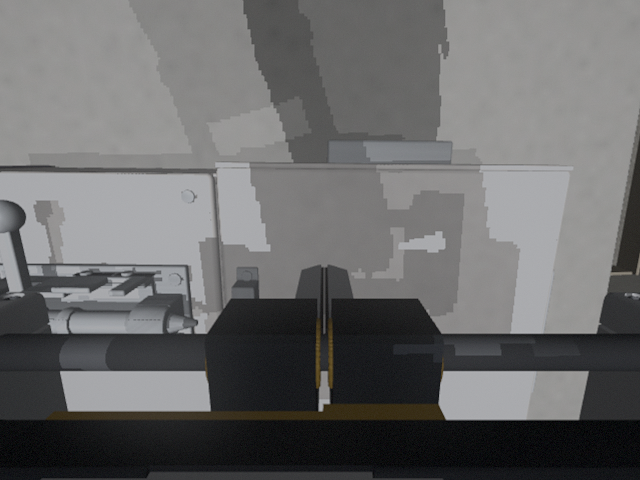

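The lid now looks flat, with its front edge level with the deck and 9 N under the tips. A little more force to seat it surely, then I'll raise, open and go above the knob.

```bash
python3 -m handwheel '[[0,0,0.002,0],[0,0,0.002,0],[0,0,0.002,0]]'
python3 -m handwheel '[[0,0,-0.01,0],[0,0,-0.04,0],[0,0,-0.09,0],[0,0,-0.12,0],[0,0,-0.12,0]]'
python3 - <<'E'
from h import *
s=read_state(); T=Rn.from_euler("xyz",s["eef_rot"]).as_matrix(); print((T.T@([502.5,19,228]-s["eef_pos"])).round(1))
E
```

```text
clock: 4.32
eef_pos: [547.9, 169.1, 106.2]
eef_rot: [-3.141, 0.0, 3.115]
wrist_force: [-7.6, -0.9, 15.4]
finger_gap: 0.8
clock: 4.95
eef_pos: [548.6, 169.3, 228.7]
eef_rot: [3.141, 0.005, 3.115]
wrist_force: [0.1, -0.3, -0.2]
finger_gap: 0.1
[  42.1 -151.5    0.4]
```

```bash
python3 -m handwheel '[[0.012,-0.05,0,0],[0.024,-0.1,0.01,0],[0.042,-0.1515,0.03,0],[0.042,-0.1515,0.05,0],[0.042,-0.1515,0.05,0]]' 0.55
python3 - <<'E'
from h import *
c=cams.get_calibration("wrist"); im=cams.camera("wrist"); cv2.imwrite("pics/w3.png",im[:,:,::-1])
s=read_state(); print(s["eef_pos"],s["eef_rot"],s["finger_gap"])
print(proj(c,[[502.5,19,119],s["eef_pos"]]).round())
E
```

```text
clock: 5.58
eef_pos: [501.9, 18.7, 176.6]
eef_rot: [3.141, 0.001, 3.114]
wrist_force: [-0.3, -0.2, -0.5]
finger_gap: 41.7
[502.55609034  19.13083731 177.74617869] [3.14092217 0.0032174  3.11475763] 42.09234482372682
[[324. 258.]
 [324. 290.]]
```

View pics/w3.png

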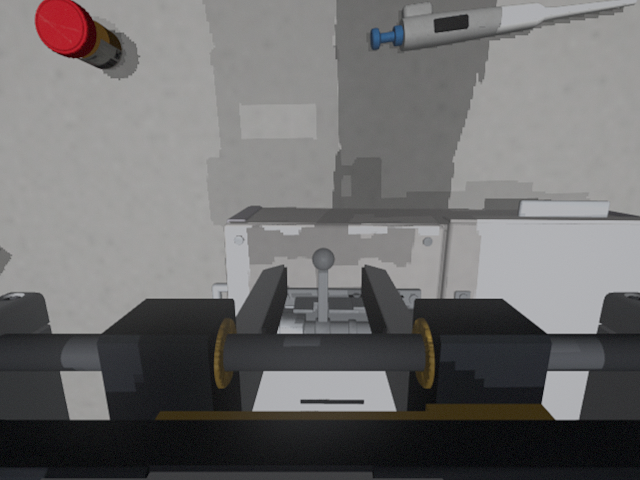

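The knob sits at (323,259) against a predicted (324,258), so its position (502.5, 19, 119) holds. I'll descend so the tips stay 6 mm off the deck and pinch lightly.

```bash
python3 -m handwheel '[[0,0,0.03,0],[0,0,0.05,0],[0,0,0.06,0],[0,0,0.065,0],[0,0,0.065,0]]'
python3 -m handwheel '[[0,0,0,0],[0,0,0,0],[0,0,0,0],[0,0,0,0],[0,0,0,0]]' 1 5
```

```text
clock: 6.25
eef_pos: [503.0, 19.3, 113.1]
eef_rot: [3.141, 0.004, 3.115]
wrist_force: [0.8, -0.3, -0.7]
finger_gap: 42.1
clock: 6.88
eef_pos: [503.1, 19.0, 113.2]
eef_rot: [3.141, 0.004, 3.115]
wrist_force: [-0.1, -5.7, 0.8]
finger_gap: 14.9
```

```bash
python3 -m handwheel '[[0,0,0,0],[0,0,0,0]]'; python3 -m handwheel '[[0,-0.001,0,0],[0,-0.001,0,0]]'
```

```text
clock: 7.12
eef_pos: [503.1, 18.9, 113.2]
eef_rot: [3.142, 0.004, 3.115]
wrist_force: [-0.4, -4.5, 0.2]
finger_gap: 14.9
clock: 7.38
eef_pos: [503.1, 18.3, 113.2]
eef_rot: [3.141, 0.004, 3.115]
wrist_force: [0.2, 2.4, 0.8]
finger_gap: 15.5
```

```bash
python3 -m handwheel '[[-0.0003,0,-0.0055,0],[-0.0011,0,-0.0109,0],[-0.0025,0,-0.0163,0]]'
python3 -m handwheel '[[0,0,0,0]]'
```

```text
clock: 7.75
eef_pos: [505.5, 18.2, 130.0]
eef_rot: [3.141, 0.004, 3.115]
wrist_force: [1.1, 0.8, -0.8]
finger_gap: 15.5
clock: 7.88
eef_pos: [505.7, 18.2, 130.4]
eef_rot: [3.141, 0.004, 3.115]
wrist_force: [0.2, 0.8, -0.1]
finger_gap: 15.5
```

```bash
python3 -m handwheel '[[-0.0018,0,-0.0047,0],[-0.0039,0,-0.0092,0],[-0.0070,0,-0.0138,0],[-0.0102,0,-0.0182,0],[-0.0140,0,-0.0222,0]]'
python3 -m handwheel '[[-0.004,0,-0.0037,0],[-0.004,0,-0.0037,0]]'
python3 - <<'E'
from h import *
s=read_state(); print(s["eef_pos"])
im=cams.camera("wrist"); cv2.imwrite("pics/w4.png",im[150:420,150:500,::-1])
E
```

```text
clock: 8.5
eef_pos: [519.8, 17.8, 153.0]
eef_rot: [3.141, 0.004, 3.115]
wrist_force: [-0.3, -0.2, -1.5]
finger_gap: 15.1
clock: 8.75
eef_pos: [524.3, 17.6, 157.0]
eef_rot: [3.141, 0.005, 3.115]
wrist_force: [0.6, -0.6, -0.1]
finger_gap: 15.4
[524.26751827  17.64016046 157.02356171]
```

View pics/w4.png

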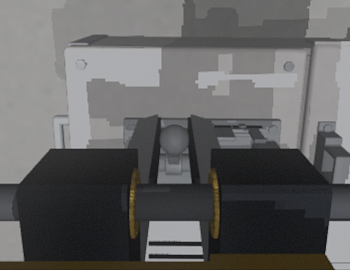

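The knob is held between the fingers with the handle at about 0.9 rad and the stem clear of the guide. Now a firm grip, then slide in small steps.

```bash
python3 -m handwheel '[[0,0,0,0],[0,0,0,0]]' 1 16
python3 -m handwheel '[[0,0.002,0,0],[0,0.004,0,0],[0,0.006,0,0],[0,0.008,0,0],[0,0.010,0,0]]'
python3 -m handwheel '[[0,0.002,0,0],[0,0.004,0,0],[0,0.006,0,0],[0,0.006,0,0]]'
```

```text
clock: 9.05
eef_pos: [523.9, 17.7, 156.7]
eef_rot: [3.141, 0.004, 3.115]
wrist_force: [0.3, 0.6, -1.0]
finger_gap: 14.5
clock: 9.68
eef_pos: [524.2, 27.8, 156.7]
eef_rot: [3.141, 0.004, 3.115]
wrist_force: [0.4, -2.5, -1.5]
finger_gap: 14.5
clock: 10.18
eef_pos: [524.4, 34.0, 156.7]
eef_rot: [3.141, 0.005, 3.115]
wrist_force: [2.1, -0.5, -1.7]
finger_gap: 14.5
```

```bash
python3 -m handwheel '[[0,0.0015,0,0],[0,0.003,0,0],[0,0.0045,0,0],[0,0.006,0,0]]'
python3 -m handwheel '[[0,0.0015,0,0],[0,0.003,0,0],[0,0.0045,0,0],[0,0.006,0,0]]'
python3 -m handwheel '[[0,0.001,0,0],[0,0.002,0,0],[0,0.003,0,0]]'
python3 -m handwheel '[[0,0,0,0]]'
```

```text
clock: 10.68
eef_pos: [524.6, 40.1, 156.7]
eef_rot: [3.141, 0.005, 3.115]
wrist_force: [1.3, -2.7, -3.3]
finger_gap: 14.7
clock: 11.18
eef_pos: [524.7, 46.2, 156.6]
eef_rot: [3.141, 0.005, 3.115]
wrist_force: [1.7, -2.5, -2.1]
finger_gap: 14.4
clock: 11.55
eef_pos: [524.8, 49.2, 156.7]
eef_rot: [3.141, 0.005, 3.115]
wrist_force: [2.4, -3.4, -2.7]
finger_gap: 14.4
clock: 11.68
eef_pos: [524.8, 49.2, 156.6]
eef_rot: [3.141, 0.005, 3.115]
wrist_force: [1.5, -1.8, -3.4]
finger_gap: 14.7
```

Slid 31.6 mm at about 3 N. Now a light grip, and I'll lower the stem towards the edge and feel for it.

```bash
python3 -m handwheel '[[0,0,0,0],[0.0037,0,0.0031,0],[0.0073,0,0.0068,0],[0.0105,0,0.0103,0]]' 1 5
python3 -m handwheel '[[0.0010,0,0.0014,0],[0.0018,0,0.0028,0],[0.0018,0,0.0028,0]]'
python3 -m handwheel '[[0.0006,0,0.0011,0],[0.0012,0,0.0022,0],[0.0012,0,0.0022,0]]'
```

```text
clock: 12.18
eef_pos: [514.1, 49.6, 146.0]
eef_rot: [3.141, 0.005, 3.115]
wrist_force: [2.2, -1.6, -1.0]
finger_gap: 15.2
clock: 12.55
eef_pos: [512.2, 49.6, 143.1]
eef_rot: [3.141, 0.004, 3.115]
wrist_force: [-0.2, -1.0, -0.3]
finger_gap: 15.3
clock: 12.92
eef_pos: [511.1, 49.7, 141.0]
eef_rot: [3.141, 0.005, 3.115]
wrist_force: [-0.4, -1.4, 2.3]
finger_gap: 15.4
```

Contact is at knob height 27.9 (about 0.53 rad, 2.3 N), as expected. I'll raise 2 mm, which keeps the stem off the edge but below the higher wall, then grip firmly and slide slowly until the wall is felt.

```bash
python3 -m handwheel '[[-0.0012,0,-0.002,0],[-0.0012,0,-0.002,0]]'
python3 -m handwheel '[[0,0,0,0],[0,0,0,0]]' 1 16
python3 -m handwheel '[[0,0.001,0,0],[0,0.002,0,0],[0,0.003,0,0]]'
python3 -m handwheel '[[0,0.001,0,0],[0,0.002,0,0]]'
python3 -m handwheel '[[0,0.001,0,0],[0,0.002,0,0]]'
```

```text
clock: 13.18
eef_pos: [512.3, 49.7, 143.0]
eef_rot: [3.141, 0.005, 3.115]
wrist_force: [-0.3, -1.9, 0.7]
finger_gap: 15.5
clock: 13.42
eef_pos: [512.3, 49.6, 143.0]
eef_rot: [3.141, 0.004, 3.115]
wrist_force: [-1.2, -2.7, 0.5]
finger_gap: 14.6
clock: 13.8
eef_pos: [512.3, 52.2, 143.0]
eef_rot: [-3.142, 0.004, 3.115]
wrist_force: [-0.3, -6.9, 0.9]
finger_gap: 14.7
clock: 14.05
eef_pos: [512.4, 53.7, 143.0]
eef_rot: [-3.141, 0.004, 3.115]
wrist_force: [-0.9, -7.6, 0.6]
finger_gap: 14.7
clock: 14.3
eef_pos: [512.4, 55.2, 142.9]
eef_rot: [-3.14, 0.004, 3.115]
wrist_force: [-0.2, -7.6, 0.3]
finger_gap: 15.0
```

```bash
python3 -m handwheel '[[0,0.001,0,0],[0,0.002,0,0]]'
python3 -m handwheel '[[0,0.001,0,0],[0,0.002,0,0]]'
```

```text
clock: 14.55
eef_pos: [512.4, 56.7, 142.9]
eef_rot: [-3.138, 0.004, 3.114]
wrist_force: [-0.1, -7.4, 0.8]
finger_gap: 14.8
clock: 14.8
eef_pos: [512.5, 58.1, 142.9]
eef_rot: [-3.137, 0.004, 3.114]
wrist_force: [-1.2, -8.5, 0.4]
finger_gap: 14.6
```

Run:
```python
from h import *
c=cams.get_calibration("wrist"); im=cams.camera("wrist"); cv2.imwrite("pics/w5.png",cv2.resize(im[200:400,250:500,::-1],None,fx=3,fy=3,interpolation=cv2.INTER_CUBIC))
```

```text
(no output)
```

View pics/w5.png

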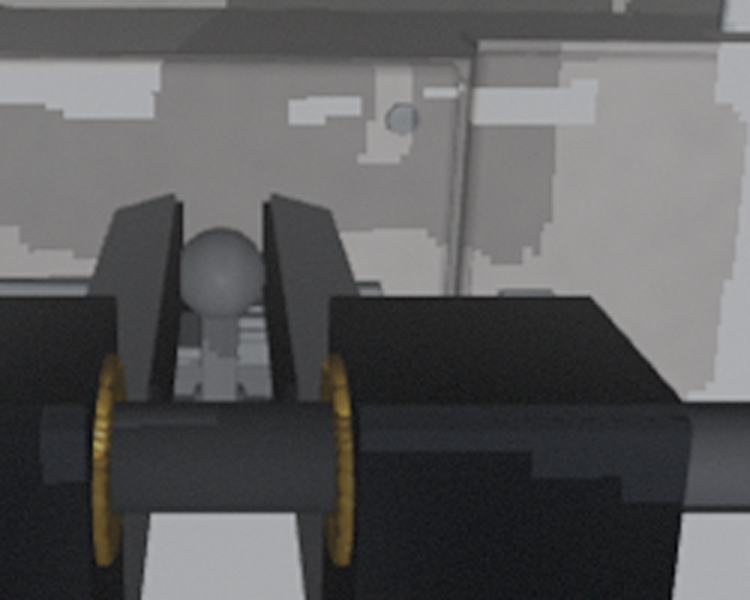

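The knob is still centred between the fingers at (220,270) in the crop, so the bolt is following. Continuing.

```bash
python3 -m handwheel '[[0,0.001,0,0],[0,0.002,0,0]]'
python3 -m handwheel '[[0,0.001,0,0],[0,0.002,0,0]]'
python3 -m handwheel '[[0,0,0,0]]'
```

```text
clock: 15.1
eef_pos: [512.5, 59.7, 142.8]
eef_rot: [-3.136, 0.004, 3.114]
wrist_force: [-0.9, -8.1, 1.4]
finger_gap: 14.6
clock: 15.35
eef_pos: [512.5, 61.1, 142.8]
eef_rot: [-3.135, 0.004, 3.114]
wrist_force: [-0.4, -7.7, 0.9]
finger_gap: 15.0
clock: 15.48
eef_pos: [512.5, 60.9, 142.8]
eef_rot: [-3.135, 0.004, 3.114]
wrist_force: [-0.6, -3.0, 0.9]
finger_gap: 14.7
```

```bash
python3 -m handwheel '[[0,0.001,0,0],[0,0.002,0,0]]'
python3 -m handwheel '[[0,0.001,0,0],[0,0.002,0,0]]'
python3 -m handwheel '[[0,0.001,0,0],[0,0.002,0,0]]'
```

```text
clock: 15.72
eef_pos: [512.5, 62.5, 142.7]
eef_rot: [-3.134, 0.003, 3.114]
wrist_force: [-1.1, -7.6, 1.1]
finger_gap: 14.5
clock: 15.98
eef_pos: [512.6, 64.0, 142.7]
eef_rot: [-3.133, 0.003, 3.114]
wrist_force: [-0.4, -7.7, 0.7]
finger_gap: 14.4
clock: 16.23
eef_pos: [512.6, 65.5, 142.6]
eef_rot: [-3.132, 0.003, 3.113]
wrist_force: [-1.2, -8.6, 1.1]
finger_gap: 14.5
```

```bash
python3 -m handwheel '[[0,0.001,0,0],[0,0.002,0,0]]'
python3 -m handwheel '[[0,0.001,0,0],[0,0.002,0,0]]'
python3 -m handwheel '[[0,0,0,0]]'
```

```text
clock: 16.48
eef_pos: [512.6, 66.4, 142.5]
eef_rot: [-3.13, 0.003, 3.113]
wrist_force: [-0.8, -15.7, 1.1]
finger_gap: 14.8
clock: 16.73
eef_pos: [512.5, 66.9, 142.5]
eef_rot: [-3.127, 0.002, 3.113]
wrist_force: [-1.7, -19.0, 2.3]
finger_gap: 14.7
clock: 16.85
eef_pos: [512.5, 66.1, 142.5]
eef_rot: [-3.125, 0.002, 3.112]
wrist_force: [-1.3, -5.1, 1.8]
finger_gap: 14.5
```

The wall is felt at y ≈ 66.4 (rising to 19 N, below the 35 N limit), about 48.5 mm of slide, within the 36–50 mm given. I'll back off 2 mm to centre the stem, grip lightly and lower.

```bash
python3 -m handwheel '[[0,-0.001,0,0],[0,-0.002,0,0],[0,-0.0022,0,0]]'
python3 -m handwheel '[[0,0,0,0],[0,0,0,0]]' 1 5
```

```text
clock: 17.23
eef_pos: [512.5, 64.9, 142.6]
eef_rot: [-3.127, 0.003, 3.113]
wrist_force: [0.9, 6.8, 0.5]
finger_gap: 14.3
clock: 17.48
eef_pos: [512.5, 65.1, 142.5]
eef_rot: [-3.127, 0.002, 3.113]
wrist_force: [0.1, 2.6, -0.7]
finger_gap: 15.1
```

```bash
python3 -m handwheel '[[0.0009,0,0.0015,0],[0.0018,0,0.003,0],[0.0025,0,0.0045,0],[0.0025,0,0.0045,0]]'
```

```text
clock: 17.98
eef_pos: [509.8, 65.2, 137.8]
eef_rot: [-3.128, 0.002, 3.113]
wrist_force: [0.4, 2.3, -0.1]
finger_gap: 15.1
```

Past the edge height (24.7 mm against 27.9 mm) with no force, so the stem is in the notch. Lowering on.

```bash
python3 -m handwheel '[[0.0018,0,0.0042,0],[0.0033,0,0.0084,0],[0.0043,0,0.0125,0],[0.0052,0,0.0165,0]]'
python3 -m handwheel '[[0.0003,0,0.003,0],[0.0005,0,0.006,0],[0.0006,0,0.0075,0],[0.0006,0,0.0075,0]]'
```

```text
clock: 18.48
eef_pos: [504.6, 65.2, 121.0]
eef_rot: [-3.128, 0.002, 3.113]
wrist_force: [0.9, 4.8, 0.5]
finger_gap: 15.4
clock: 18.98
eef_pos: [504.0, 65.2, 113.3]
eef_rot: [-3.128, 0.002, 3.113]
wrist_force: [0.0, 4.5, -0.4]
finger_gap: 15.1
```

```bash
python3 -m handwheel '[[0,0,0.001,0],[0,0,0.001,0]]'
python3 -m handwheel '[[0,0,0.001,0],[0,0,0.001,0]]'
```

```text
clock: 19.23
eef_pos: [504.0, 65.2, 112.3]
eef_rot: [-3.128, 0.002, 3.113]
wrist_force: [-0.4, 4.9, 0.7]
finger_gap: 15.5
clock: 19.48
eef_pos: [504.1, 65.2, 111.4]
eef_rot: [-3.128, 0.002, 3.113]
wrist_force: [-1.0, 4.5, 4.2]
finger_gap: 15.2
```

The handle is bottomed (4 N). Release, rise and look.

```bash
python3 -m handwheel '[[0,0,0,0],[0,0,0,0],[0,0,0,0],[0,0,0,0]]' 0.5
python3 -m handwheel '[[0,0,-0.02,0],[0,0,-0.06,0],[0,0,-0.1,0],[0.02,0,-0.14,0],[0.03,0,-0.15,0]]'
python3 -m handwheel '[[0.05,0,0,0],[0.07,0,0,0],[0.07,0,0,0]]'
python3 - <<'E'
from h import *
c=cams.get_calibration("wrist"); im=cams.camera("wrist"); cv2.imwrite("pics/w6.png",im[:,:,::-1])
im=cams.camera("side"); cv2.imwrite("pics/s6.png",cv2.resize(im[150:280,220:390,::-1],None,fx=4,fy=4,interpolation=cv2.INTER_CUBIC))
print(proj(c,[[503,65,119]]),read_state()["wrist_force"])
E
```

```text
clock: 19.98
eef_pos: [504.1, 65.1, 111.4]
eef_rot: [-3.128, 0.002, 3.113]
wrist_force: [-0.2, -0.6, 0.1]
finger_gap: 46.7
clock: 20.6
eef_pos: [473.8, 68.1, 263.4]
eef_rot: [-3.128, 0.006, 3.113]
wrist_force: [-0.2, 0.2, 0.1]
finger_gap: 46.9
clock: 20.98
eef_pos: [403.2, 70.1, 262.6]
eef_rot: [-3.128, 0.006, 3.113]
wrist_force: [0.4, -0.2, 0.7]
finger_gap: 46.9
[[323.22651637 326.6181542 ]] [-0.37050187  0.31979613  0.06172253]
```

View pics/w6.png

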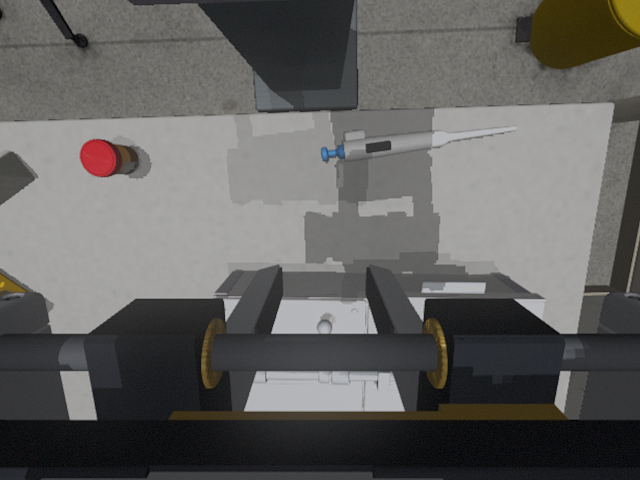

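View pics/s6.png

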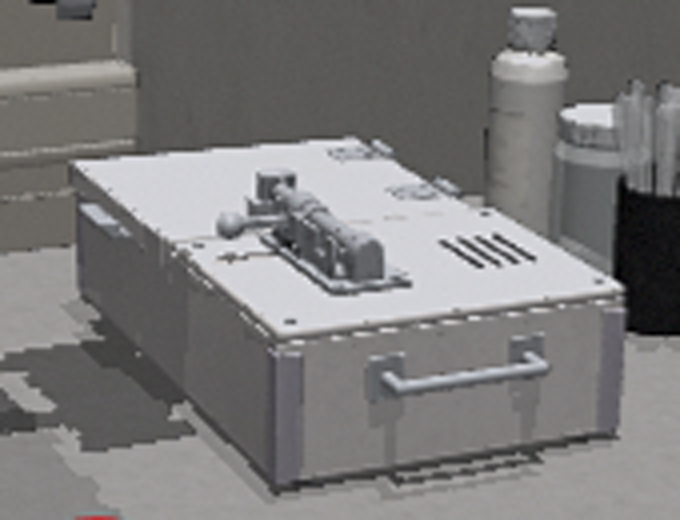

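The wrist view puts the knob at (324,326) against a predicted (323,327) for handle fully down. The side view shows the lid flush, with the bolt through the staple at (270,190). The bystanders in view look undisturbed and the robot touches nothing, so I'm handing in.

```bash
python3 -c "
from cell import manip; print(manip.sign_off())"
```

```text
the job is handed in; nothing more can be done
None
```

The chest is shut and bolted, and I handed the job in at about 21 s on the robot's clock, well under the 72 s limit. No verdict was reported.

- **Lid:** I pressed it down onto its seal with about 15 N.
- **Handle:** I lifted it out of the first notch to about 0.9 rad.
- **Bolt:** I slid it home at about 3 N at first and about 8 N over the last 16 mm. The wall beyond the second notch was felt at about 48.5 mm, with a peak of 19 N at the wrist against the 35 N that bends the bolt.
- **Second notch:** I backed off a little over 1 mm and lowered the handle, which passed the guide's edge freely and bottomed against about 4 N.

**Last checks**
- After release the knob was within about 1 px of where a fully lowered handle should show.
- The side view shows the lid flush and the bolt through the staple.
- The wrist force was about zero with the gripper well clear.
- The pot and pipette looked undisturbed. I did not look again at the rack and timer, but the arm never went near them.

**Disagreements**
- The 8 N of drag over the last stretch came later than the 15–35 mm of travel given for drawing the lid down.
- The first camera fit of the chest was out by 4–5 mm in y. The knob's position was corrected from wrist pictures before grasping.

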